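# Check the workshop scale: weight on the pan, hold the test knob on its third click

### The arm

A 6-joint arm with a two-finger parallel gripper is mounted at the origin on the work surface. World frame = base frame: x ahead of the robot, y to its left, z up, the work surface at z = 0. Lengths are in m, angles in rad, forces in N, time in s.
With the tool pointing down it reaches from about 0.325 to 1 m from the base axis. Payload 5.1 kg.
Tool frame: the origin (TCP) lies on the centre line of the jaws, within the pads' length; the fingertips stand 25 mm ahead of it and the grasp point (between the pads) lies 6 mm ahead of it (bot.tip_extent is the z of the fingertips in the tool frame, in m); z points along the fingers, y is the direction in which the jaws open and shut (so a half turn about z gives the same grasp; the last joint's range is limited). The gripper opens to 85 mm and grips with 20 to 120 N. Pads are 22 mm wide; open, the fingers measure 114 mm over their backs; the gripper's body (76 mm by 85 mm) begins 54 mm behind the grasp point. The pads swing forward as they close: fully open they stand 13 mm farther back than shut.
Start: joints at [-1.317, 0.124, 1.65, -0, 1.367, -0.083], TCP at [0.215, -0.613, 0.218] pointing down, gripper open.
Joint ranges: [-2.61, 2.61], [-1.02, 2.33], [0.03, 2.71], [-1.35, 4.49], [0.32, 2.68], [-2.91, 2.91]. Speed limits (rad/s): [2.57, 2.57, 3.14, 3.14, 3.14, 3.14].

### API

Orientations are given as a unit quaternion [w, x, y, z].
In Python, from cell import bot, viewer, workorder gives the robot as it stands.
- The arm moves only by the tool arm_command, never from a script. Its argument "targets" is a list that holds one entry, the list of rows, each a list of 7 numbers: the shift along the tool's x, y, z in cm, then the turn, a rotation vector about the tool's x, y, z in rad, then the closure, from -1 (fully open) to 1 (shut). In form: [[[x, y, z, ax, ay, az, hand], ...]]. A call has 1 to 12 rows; each row shifts and turns the commanded pose from where the row before left it, along the tool's axes as they then stand; what a row does not reach is not made up. A row lasts 1/8 s, in which the tool goes at most 62.5 mm and 10.7 degrees, less where a joint would pass 70% of its speed; a pose out of reach is approached as far as the arm can. A call with a gripper value outside its range is refused whole. The fingers move at their own pace and stop on an object; the grip force is fixed at half the most. Time passes only in rows, so rows that do not move let the fingers close. It gives the time, the measured TCP pose, the force and the opening at its end, in the units of the state.
- bot.get_state(): the state, without advancing time (a new reading comes with each control period).
- viewer.get_image(name): name is "side" or "top" or "wrist"; returns a dict with "image" (384x512x3 uint8, red, green, blue), "range_z" (384x512 float32, m along the optical axis (not along the pixel's ray), 0 where there is no reading), "fov_y" (degrees; the focal length in pixels is half the picture's height over the tangent of half this angle, whatever the lens; pixels are square), "cx", "cy" (the principal point, pixels), "xyz" and "rotation" of the camera in the world. Camera axes: x right, y up, looking along -z (the intrinsics and any distortion apply to the point x, -y, -z); pixel columns grow to the right and rows downward; lengths in m; the calibration is good to about 2 mm. A picture is of the moment at which its call begins.
- workorder.finish_job(): hands the job in, once; it reports no verdict.
Trained networks look in a picture, given as the dict that the camera call returned (one of the last four; its "shot" number tells which), for a name from the list of things; names that differ only in an ending like _2 or _b are one class to them, and where a whole thing is asked for, a point or a joint stands for the part that bears it (a point fixed in the world has none). Each returns a list of dicts, best first, with "conf" (0 to 1); they miss things now and then, are a little off and sometimes report something else, mostly with a low value. They report only what shows in the picture. A call takes as long as a camera call. They do not tell look-alikes from the thing itself.
- viewer.recognise(picture, thing): "position" ([x, y, z] in m, in world coordinates, good to about 4 mm: the middle of the surface that is visible of it).
- viewer.cut_out(picture, thing): "region" (384x512 bool, what is visible of it).
- viewer.pinpoint(picture, thing): "position" ([x, y, z] in m, in world coordinates, good to about 4 mm: a listed point, or the origin of a listed thing).
The state is a dict: "time_s": time; "q": joint angles; "joint_velocities": joint speeds; "tau": joint torques, N m; "tool_pos": TCP position; "eef_rot": TCP orientation; "force": force on the tool from outside, world axes, zero at the start; "torque": the same for the moment, N m; "finger_gap": finger opening in m.
Only numpy, scipy, OpenCV 4.12 (cv2) and the standard library are available. Lean on these libraries where they do the work, as an engineer would, in place of code of your own. Each camera call takes 0.05 s, during which the arm holds its last target.

### The job

Check the mortar scale: take the larger of the two brass weights and set it gently, upright, on the centre of the steel pan (in the engraved ring) and let go of it, without pressing the pan down to its bottom. Then turn the red spring-return knob clockwise by three clicks, to the yellow mark and not on to the fourth, and finish while still holding it steady there in the fingers with the weight left on the pan. Leave the small weight, mallet, folding rule and chisel where they are.

Things in the scene. Friction and masses are not known exactly. Their poses are not given: they have to be found in the camera images.
- scale: Grey bench scale, a flat box 160 x 360 x 70 mm (x, y, z), fixed to the bench, turned by up to 20 degrees. Origin at the centre of its underside on the bench. In its own axes the pan's centre is at (0, +90) mm and the knob's axis at (0, -100) mm; flat top deck 70 mm above the bench.
- check_weight: The larger brass weight, 0.5 kg: upright cylinder 38 mm in diameter from the foot to 54 mm, above it a short neck and a 24 mm button, 75 mm tall in all. Origin at the centre of its foot, z up. Stands on the bench left of the scale, in front of or behind the small weight; grip it across the cylinder, about 40 mm above its foot.
- small_weight: The smaller brass weight, 27 mm in diameter, 53 mm tall, 0.18 kg. Origin at the centre of its foot. To be left alone.
- pan_centre (a point): Centre of the upper face of the round steel pan (120 mm in diameter, 6 mm thick, engraved ring of 45 to 52 mm diameter round the centre). 88 mm above the bench when empty; it moves with the pan.
- pan (a joint): How far the sprung pan has sunk, in m: 0 empty, 0.0076 with the larger weight on it, 0.020 at its bottom. Spring 600 N/m, and about 0.3 N is needed to start it.
- test_knob (a joint): Angle of the red knob, in rad: 0 at rest, growing clockwise seen from above. Clicks (detents) at 0.4, 0.8, 1.2 (third, yellow mark) and 1.6; end stop at 1.9. A spring pulls it back to 0 whenever it is let go: about 0.044 N m at 0 growing to 0.07 N m at 1.2, to which the clicks add a swing of plus or minus 0.035 N m.
- knob_grip (a point): Point on the knob's vertical axis at grip height, 102 mm above the bench. Knob: upright red bar 52 mm long, 14 thick, 34 high (top 10 mm above this point) on a grey 48 mm disc whose top is 24 mm below this point. Turns with the knob: x along the bar to the end with the white pointer line, y across the bar (pinch direction), z up.
- knob_axis (a point): Where the knob's axis meets the scale's deck, fixed to the scale, 70 mm above the bench, centre of a black dial 100 mm in diameter. The first white mark (knob at rest) lies along the scale's +x, away from the robot, and so does the pointer at the start; the marks of clicks 1 to 4 follow clockwise, the third longer and yellow.
- mallet: Mason's round wooden mallet standing on its head, 100 mm in diameter, 195 mm tall. Origin at the centre of its underside. To be left alone.
- rule: Folded yellow rule, 235 x 17 x 16 mm, lying beyond the scale. Origin at the centre of its underside, x along it. To be left alone.
- chisel: Steel stone chisel, about 194 x 22 x 14 mm, lying on the bench right of the scale. Origin on the bench 12 mm from the middle of its length, x towards its edge. To be left alone.
Things that resemble listed ones, but are neither listed nor needed, are in the scene too. What is shaped like the check_weight but turquoise is not meant.

How it is judged:
By the outcome, as a careful person would: the job done as asked, in the order asked, and still so for the second after the job is handed in, while the arm keeps its last pose, push and grip.
It also fails if it takes over 64 s, if anything falls off the work surface, if the arm or the gripper's body presses on something with over 40 N, if the wrist force passes 120 N, or if a joint passes its speed limit or range.

## Working session

There is one attempt and no reset: what is moved stays moved. The work goes in short steps, Python scripts to look and compute and a tool call to move; the robot and the scene stay as the last step left them, time stands still between calls to the robot, and variables do not carry over. Pictures are saved under pics/ and viewed, and the job is handed in when it is done.

Besides the shell and the picture viewer there is one more tool, called after "Call:" as name(argument=value, ...), one argument or row to a line, values as JSON. arm_command: Moves the arm, as the interface text tells. Its arguments: {"type":"object","properties":{"targets":{"type":"array","items":{"type":"array","items":{"type":"array","items":{"type":"number"}}}}},"required":["targets"]}

```bash
ls; mkdir -p pics; cat > h.py <<'E'
import numpy as np,cv2
from cell import bot,viewer,workorder
def save(p,n): cv2.imwrite(f'pics/{n}.png',cv2.cvtColor(p['image'],cv2.COLOR_RGB2BGR))
def cloud(p):
    h,w=p['range_z'].shape; f=h/2/np.tan(np.radians(p['fov_y'])/2)
    u,v=np.meshgrid(np.arange(w),np.arange(h)); z=p['range_z']
    c=np.stack([(u-p['cx'])/f*z,-(v-p['cy'])/f*z,-z],-1)
    return c@np.array(p['rotation']).T+np.array(p['xyz'])
E
python3 - <<'E'
from h import *
s=bot.get_state(); print(s)
for n in ['top','side']:
    p=viewer.get_image(n); save(p,n+'0'); print(n,{k:p[k] for k in p if k not in('image','range_z')})
    for t in ['check_weight','small_weight','pan_centre','knob_grip','knob_axis','scale','mallet','rule','chisel']:
        try: print(t,[(np.round(d['position'],4).tolist(),round(d['conf'],2)) for d in viewer.pinpoint(p,t)[:4]])
        except Exception as e: print(t,e)
E
```

```text
pics
{'time_s': 0.0, 'q': array([-1.31660013e+00,  1.24496646e-01,  1.65170058e+00, -3.07326452e-05,
        1.36749744e+00, -8.25911839e-02]), 'joint_velocities': array([-0.00015797,  0.00056082, -0.00117997,  0.00061886,  0.00078554,
        0.0002321 ]), 'tau': array([ 4.73101136e-04, -4.23611248e+01, -3.65451980e+01,  6.13495013e-05,
        6.99077878e-03, -9.99049590e-07]), 'tool_pos': array([ 0.21460219, -0.6128617 ,  0.21634281]), 'eef_rot': array([-1.04585182e-03,  9.85854187e-01,  1.67601958e-01, -1.05059728e-04]), 'force': array([ 0.23187537, -0.48754507, -1.18862378]), 'torque': array([-0.00087475,  0.02798728,  0.01723602]), 'finger_gap': 0.08574003109096522}
top {'fov_y': 54.53447906878821, 'cx': 252.3263746476615, 'cy': 191.59529279764064, 'xyz': array([ 0.4305705 , -0.02371229,  1.20527719]), 'rotation': array([-0.69912467, -0.03173323,  0.05030706,  0.7125215 ]), 'shot': 1}
check_weight [([0.6364, 0.2482, -0.0036], 0.74), ([0.4828, 0.2855, -0.0022], 0.67), ([0.5671, 0.2967, -0.0041], 0.63), ([0.5074, 0.3667, 0.0056], 0.54)]
small_weight [([0.4389, 0.3652, 0.0004], 0.
[... 378 characters left out ...]
: 189.9205592247018, 'xyz': array([-0.16221277,  0.6425846 ,  0.79778607]), 'rotation': array([-0.36170704, -0.18074227,  0.42035638,  0.81228121]), 'shot': 2}
check_weight [([0.6393, 0.246, -0.0001], 0.74), ([0.4849, 0.2909, 0.0011], 0.66), ([0.5053, 0.3616, -0.0028], 0.63), ([0.572, 0.2969, -0.0015], 0.59)]
small_weight [([0.439, 0.3649, 0.0027], 0.59)]
pan_centre [([0.5356, -0.008, 0.0885], 0.96)]
knob_grip [([0.5208, -0.1983, 0.1055], 0.59)]
knob_axis [([0.5226, -0.1936, 0.0696], 0.89), ([0.5214, -0.1985, 0.1039], 0.43)]
scale [([0.5319, -0.0977, -0.0004], 0.75)]
mallet [([0.6313, -0.3918, 0.002], 0.72)]
rule [([0.7566, 0.0438, -0.0022], 0.58)]
chisel [([0.4106, -0.3743, -0.0016], 0.38)]
```

View pics/top0.png

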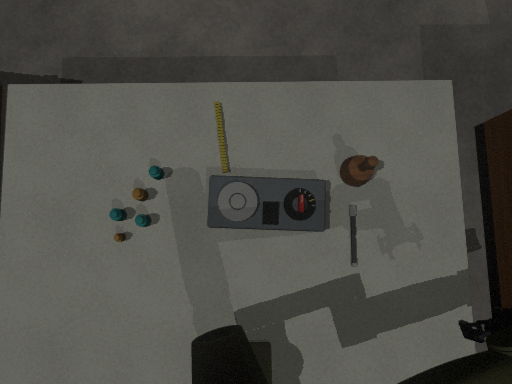

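View pics/side0.png

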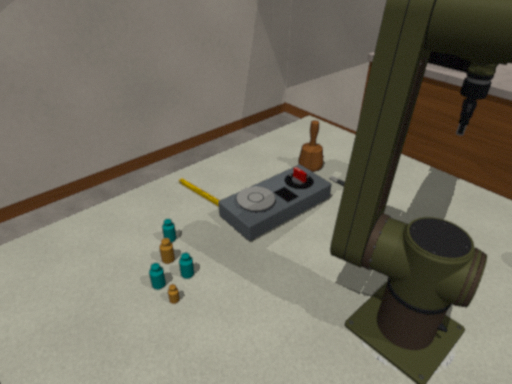

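The top view shows the large brass weight at about (139,194) and the small one at (119,237). Turquoise look-alikes are at (156,172), (118,214) and (142,220), the pan at (238,201), and the red knob at (302,204). Next I'll refine these positions from depth.

```bash
cat > h.py <<'E'
import numpy as np,cv2
from scipy.spatial.transform import Rotation as R
from cell import bot,viewer,workorder
def save(p,n,s=1):
    im=cv2.cvtColor(p['image'],cv2.COLOR_RGB2BGR); cv2.imwrite(f'pics/{n}.png',im)
def Rq(q): return R.from_quat([q[1],q[2],q[3],q[0]])
def cloud(p):
    h,w=p['range_z'].shape; f=h/2/np.tan(np.radians(p['fov_y'])/2)
    u,v=np.meshgrid(np.arange(w),np.arange(h)); z=p['range_z']
    c=np.stack([(u-p['cx'])/f*z,-(v-p['cy'])/f*z,-z],-1)
    return c@Rq(p['rotation']).as_matrix().T+np.array(p['xyz'])
def plan(pos,jaw_deg):
    "relative move in tool frame to TCP pos, pointing down, tool y (jaw) at jaw_deg (mod 180) in world"
    s=bot.get_state(); A=Rq(s['eef_rot'])
    best=None
    for k in (0,180):
        a=np.radians(jaw_deg+k); y=np.array([np.cos(a),np.sin(a),0]); z=np.array([0,0,-1.]); x=np.cross(y,z)
        B=R.from_matrix(np.stack([x,y,z],1)); rv=(A.inv()*B).as_rotvec()
        d=A.inv().apply(np.array(pos)-s['tool_pos'])*100
        print('jaw',k,'shift cm',d.round(2),'rotvec',rv.round(3),'q6',s['q'][5].round(2))
def st():
    s=bot.get_state(); A=Rq(s['eef_rot']).as_matrix()
    print('t',s['time_s'],'pos',s['tool_pos'].round(4),'q',s['q'].round(3),'F',s['force'].round(2),'T',s['torque'].round(3),'gap',round(s['finger_gap'],4)); print('x',A[:,0].round(3),'y',A[:,1].round(3),'z',A[:,2].round(3))
E
python3 - <<'E'
from h import *
print(bot.tip_extent); st()
for n in ['top','side']:
    p=viewer.get_image(n); C=cloud(p); hsv=cv2.cvtColor(p['image'],cv2.COLOR_RGB2HSV)
    print(n,'bench z',np.median(C[...,2][(abs(C[...,0]-.45)<.05)&(abs(C[...,1]-.15)<.03)]))
    near=(np.hypot(C[...,0]-.57,C[...,1]-.297)<.035)&(C[...,2]>.012)
    P=C[near]; print('cw',len(P),P.mean(0),P.min(0),P.max(0)); 
    T=P[P[:,2]>.066]; print(' button',len(T),T.mean(0) if len(T) else '')
    for c in [(.637,.247),(.484,.288),(.506,.364),(.439,.365)]:
        P=C[(np.hypot(C[...,0]-c[0],C[...,1]-c[1])<.035)&(C[...,2]>.012)]; print(' nb',P.mean(0).round(4),P[:,2].max().round(4))
    red=((hsv[...,0]<6)|(hsv[...,0]>172))&(hsv[...,1]>150)&(hsv[...,2]>80)&(abs(C[...,0]-.52)<.08)&(abs(C[...,1]+.2)<.08)
    P=C[red]; T=P[P[:,2]>.10]; print('red',len(P),len(T)); 
    if len(T)>5:
        m=T.mean(0); u,s_,v=np.linalg.svd((T-m)[:,:2]); print(' knobtop',m,v[0],np.degrees(np.arctan2(v[0][1],v[0][0])))
    pan=(np.hypot(C[...,0]-.535,C[...,1]+.009)<.1)&(abs(C[...,2]-.0885)<.006)
    P=C[pan]; (c,sz,a)=cv2.minAreaRect(P[:,:2].astype(np.float32)*1000); e=cv2.minEnclosingCircle(P[:,:2].astype(np.float32)*1000); print('pan',P.mean(0),c,sz,e)
    dk=(abs(C[...,2]-.070)<.006)&(C[...,0]>.4)&(C[...,0]<.65)&(abs(C[...,1]+.1)<.22); P=C[dk]
    print('deck',len(P),P[:,2].mean(),cv2.minAreaRect(P[:,:2].astype(np.float32)*1000))
E
```

```text
0.025
t 1.0 pos [ 0.2148 -0.6135  0.2176] q [-1.317  0.124  1.65   0.     1.368 -0.083] F [-0.7  -0.07  0.11] T [-0.005  0.015 -0.034] gap 0.0854
x [0.944 0.33  0.   ] y [ 0.33  -0.944 -0.   ] z [ 0.  0. -1.]
top bench z 0.0006667119484478068
cw 157 [0.5633711  0.29223012 0.05492762] [0.54689173 0.27877699 0.01307228] [0.58242777 0.31594546 0.0778969 ]
 button 50 [0.56556065 0.2970168  0.07360852]
 nb [0.631 0.243 0.055] 0.0784
 nb [0.4829 0.2825 0.055 ] 0.077
 nb [0.5022 0.3594 0.0542] 0.0786
 nb [0.4332 0.3577 0.0393] 0.0569
red 34 34
 knobtop [ 0.52309547 -0.19794731  0.11216462] [-0.99831753  0.05798373] 176.67591274770297
pan [ 0.53277721 -0.0086498   0.08842267] (533.3928833007812, -9.269424438476562) (117.45551300048828, 115.37993621826172) ((533.2134399414062, -8.79443645477295), 59.732147216796875)
deck 4547 0.07033311427970734 ((528.101806640625, -98.59841918945312), (359.7735290527344, 159.94979858398438), 86.75477600097656)
side bench z 0.001498655492065848
cw 276 [0.56009275 0.30164561 0.04755293] [0.54832144 0.27844705 0.01239824] [0.58712301 0.31653702 0.07785523]
 button 52 [0.5660597  0.29835736 0.07331947]
 nb [0.629  0.2515 0.0488] 0.0768
 nb [0.4784 0.2921 0.0479] 0.0771
 nb [0.4979 0.3688 0.0476] 0.0776
 nb [0.4308 0.3643 0.0356] 0.0552
red 115 61
 knobtop [ 0.51916899 -0.1935474   0.10942907] [-0.99863314 -0.05226713] -177.00394884426726
pan [ 0.53306336 -0.0062237   0.08970679] (535.47412109375, -9.102973937988281) (117.7369384765625, 119.4157485961914) ((536.0673828125, -10.095767974853516), 61.490821838378906)
deck 2390 0.07147855395737823 ((531.274169921875, -97.88946533203125), (362.5211486816406, 164.1995391845703), 86.73384857177734)
```

Call:
arm_command(
  targets=[
    [[0,0,-2,0,0,0,-1],[2.87,-3.38,-0.5,0,0,0,-1],[2.87,-3.38,0,0,0,0,-1],[2.87,-3.38,0,0,0,0,-1],[2.87,-3.38,0,0,0,0,-1],[2.87,-3.38,0,0,0,0,-1],[2.87,-3.38,0,0,0,0,-1],[2.87,-3.38,0,0,0,0,-1],[2.87,-3.38,0,0,0,0,-1],[2.87,-3.38,0,0,0,0,-1],[2.87,-3.38,0,0,0,0,-1],[2.87,-3.38,0,0,0,0,-1]],
  ],
)

```text
time_s: 2.6
tool_pos: [0.3906, -0.1571, 0.2447]
eef_rot: [0.001, 0.986, 0.167, 0.001]
force: [0.4, 0.2, -0.3]
finger_gap: 0.0855
```

Call:
arm_command(
  targets=[
    [[2.87,-3.38,0,0,0,0,-1],[2.87,-3.38,0,0,0,0,-1],[2.87,-3.38,0,0,0,0,-1],[2.87,-3.38,0,0,0,0,-1],[2.87,-3.38,0,0,0,0,-1],[2.87,-3.38,0,0,0,0,-1],[2.87,-3.38,0,0,0,0,-1],[2.87,-3.38,0,0,0,0,-1],[2.87,-3.38,0,0,0,0,-1],[2.87,-3.38,0,0,0,0,-1],[2.87,-3.38,0,0,0,0,-1]],
  ],
)

```text
time_s: 3.98
tool_pos: [0.5659, 0.2987, 0.2447]
eef_rot: [-0.0, 0.986, 0.168, 0.001]
force: [0.2, 0.3, 0.7]
finger_gap: 0.0852
```

Call:
arm_command(
  targets=[
    [[0,0,0,0,0,-0.18,-1],[0,0,0,0,0,-0.18,-1],[0,0,0,0,0,-0.18,-1],[0,0,0,0,0,-0.18,-1],[0,0,0,0,0,-0.18,-1],[0,0,0,0,0,-0.18,-1],[0,0,0,0,0,-0.18,-1],[0,0,0,0,0,-0.18,-1],[0,0,0,0,0,-0.18,-1],[0,0,0,0,0,-0.18,-1],[0,0,0,0,0,-0.18,-1],[0,0,0,0,0,-0.18,-1]],
  ],
)

```text
time_s: 5.48
tool_pos: [0.5655, 0.2972, 0.2446]
eef_rot: [0.001, 0.314, 0.949, 0.001]
force: [0.1, -1.0, 0.2]
finger_gap: 0.0855
```

```bash
python3 - <<'E'
from h import *
st(); plan([.566,.2975,.16],70)
p=viewer.get_image('wrist'); save(p,'w1'); C=cloud(p)
print(p['xyz'])
P=C[(np.hypot(C[...,0]-.566,C[...,1]-.2975)<.03)&(C[...,2]>.012)]
print(len(P)); T=P[P[:,2]>.068]; 
if len(T): print(T.mean(0),cv2.minEnclosingCircle(T[:,:2].astype(np.float32)*1000))
E
```

```text
t 5.475 pos [0.5655 0.2972 0.2446] q [ 0.4    0.083  1.649  0.     1.408 -0.532] F [ 0.09 -0.96  0.18] T [-0.033  0.036 -0.009] gap 0.0855
x [-0.803  0.596 -0.001] y [0.596 0.803 0.002] z [ 0.002  0.001 -1.   ]
jaw 0 shift cm [-0.02  0.04  8.46] rotvec [ 0.002  0.001 -0.29 ] q6 -0.53
jaw 180 shift cm [-0.02  0.04  8.46] rotvec [ 2.000e-03 -2.000e-03  2.852e+00] q6 -0.53
[0.5039951  0.34173199 0.40098381]
9017
[0.5560795  0.30522581 0.3330786 ] ((555.3591918945312, 305.3193054199219), 25.747394561767578)
```

View pics/w1.png

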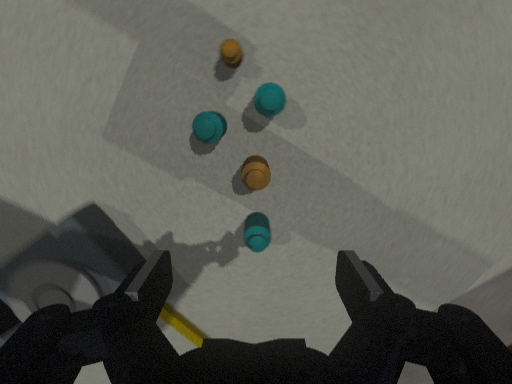

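The wrist view shows the large brass weight at (256,173), with clear room for the fingers left and right. I'll refine its centre from the wrist cloud.

```bash
python3 - <<'E'
from h import *
p=viewer.get_image('wrist'); C=cloud(p)
P=C[(np.hypot(C[...,0]-.566,C[...,1]-.2975)<.035)&(C[...,2]>.012)&(C[...,2]<.085)]
print(len(P),P.mean(0)); T=P[P[:,2]>.0715]; print(T.mean(0),cv2.minEnclosingCircle(T[:,:2].astype(np.float32)*1000))
S=P[(P[:,2]>.012)&(P[:,2]<.048)]
from scipy.optimize import least_squares
r=least_squares(lambda c:np.hypot(S[:,0]-c[0],S[:,1]-c[1])-.019,[.566,.2975],loss='soft_l1',f_scale=.002); print('cyl',len(S),r.x)
print([ (np.round(d['position'],4).tolist(),round(d['conf'],2)) for d in viewer.pinpoint(p,'check_weight')])
E
```

```text
809 [0.56406822 0.30064275 0.0583587 ]
[0.56741413 0.29834333 0.07315537] ((567.7637329101562, 298.1996765136719), 11.713067054748535)
cyl 111 [0.56812381 0.29791919]
[([0.6341, 0.2545, 0.0017], 0.75), ([0.5684, 0.2982, -0.0016], 0.74), ([0.488, 0.2893, 0.0051], 0.73), ([0.5083, 0.366, 0.0019], 0.63)]
```

Call:
arm_command(
  targets=[
    [[-0.07,0.15,2,0,0,-0.15,-1],[0,0,3,0,0,-0.14,-1],[0,0,3,0,0,0,-1],[0,0,3,0,0,0,-1],[0,0,3,0,0,0,-1],[0,0,2.5,0,0,0,-1],[0,0,2,0,0,0,-1],[0,0,1.0,0,0,0,-1],[0,0,0.5,0,0,0,-1],[0,0,0,0,0,0,-1]],
  ],
)

```text
time_s: 6.88
tool_pos: [0.5668, 0.2979, 0.0431]
eef_rot: [0.0, 0.177, 0.984, 0.0]
force: [0.3, 0.2, 0.6]
finger_gap: 0.0856
```

```bash
python3 - <<'E'
from h import *
st(); plan([.567,.298,.043],70)
p=viewer.get_image('wrist'); save(p,'w2')
E
```

```text
t 6.875 pos [0.5668 0.2979 0.0431] q [ 0.4    0.264  1.8    0.     1.077 -0.816] F [0.32 0.18 0.58] T [ 0.056  0.015 -0.038] gap 0.0856
x [-0.938  0.348 -0.001] y [0.348 0.938 0.001] z [ 0.001  0.    -1.   ]
jaw 0 shift cm [-0.02  0.01  0.01] rotvec [ 0.001  0.001 -0.006] q6 -0.82
jaw 180 shift cm [-0.02  0.01  0.01] rotvec [ 1.000e-03 -1.000e-03  3.135e+00] q6 -0.82
```

View pics/w2.png

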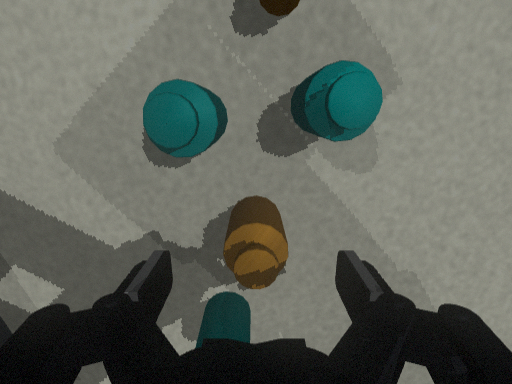

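The brass weight is centred between the pads at about (256,245), so I'm closing on it.

Call:
arm_command(
  targets=[
    [[0,0,0,0,0,0,0],[0,0,0,0,0,0,0.3],[0,0,0,0,0,0,1],[0,0,0,0,0,0,1],[0,0,0,0,0,0,1],[0,0,0,0,0,0,1],[0,0,0,0,0,0,1],[0,0,0,0,0,0,1],[0,0,0,0,0,0,1]],
  ],
)

```text
time_s: 8.05
tool_pos: [0.5668, 0.2981, 0.0431]
eef_rot: [0.0, 0.176, 0.984, 0.0]
force: [0.3, 1.4, 3.6]
finger_gap: 0.0206
```

```bash
python3 - <<'E'
from h import *
st()
p=viewer.get_image('wrist'); save(p,'w3')
E
```

```text
t 8.05 pos [0.5668 0.2981 0.0431] q [ 0.4    0.264  1.8    0.     1.077 -0.816] F [0.32 1.44 3.56] T [ 0.316 -0.047  0.021] gap 0.0206
x [-0.938  0.347 -0.001] y [0.347 0.938 0.001] z [ 0.001  0.001 -1.   ]
```

View pics/w3.png

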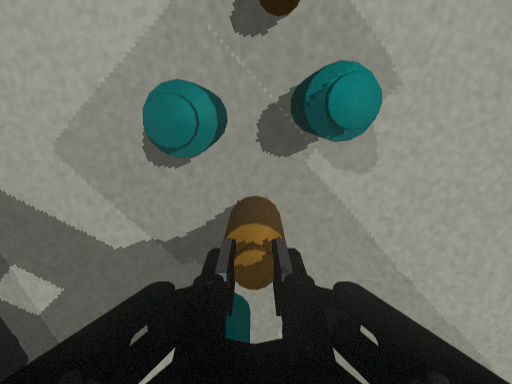

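```bash
python3 - <<'E'
from h import *
p=viewer.get_image('wrist'); C=cloud(p)
for v in range(195,325,6): print(v,[tuple((C[v,u]*1000).round(0).astype(int)) for u in (222,230,240,256,272,282,290)])
p=viewer.get_image('side'); im=cv2.cvtColor(p['image'],cv2.COLOR_RGB2BGR)[180:320,90:260]; cv2.imwrite('pics/s3.png',cv2.resize(im,None,fx=4,fy=4,interpolation=cv2.INTER_CUBIC))
st()
E
```

```text
195 [(np.int64(542), np.int64(282), np.int64(0)), (np.int64(544), np.int64(287), np.int64(0)), (np.int64(547), np.int64(294), np.int64(1)), (np.int64(551), np.int64(305), np.int64(2)), (np.int64(555), np.int64(316), np.int64(-1)), (np.int64(558), np.int64(323), np.int64(0)), (np.int64(560), np.int64(329), np.int64(0))]
201 [(np.int64(547), np.int64(280), np.int64(0)), (np.int64(549), np.int64(286), np.int64(0)), (np.int64(550), np.int64(293), np.int64(5)), (np.int64(551), np.int64(305), np.int64(15)), (np.int64(559), np.int64(315), np.int64(0)), (np.int64(562), np.int64(322), np.int64(1)), (np.int64(564), np.int64(327), np.int64(1))]
207 [(np.int64(551), np.int64(278), np.int64(-1)), (np.int64(553), np.int64(284), np.int64(0)), (np.int64(550), np.int64(294), np.int64(19)), (np.int64(551), np.int64(305), np.int64(29)), (np.int64(559), np.int64(314), np.int64(15)), (np.int64(567), np.int64(320), np.int64(-1)), (np.int64(569), np.int64(326), np.int64(-1))]
213 [(np.int64(556), np.int64(276), np.int64(0)), (np.int64(558), np.int64(282), np.int64(0)), (np.int64(549), np.int64(295), np.int
[... 5582 characters left out ...]
p.int64(269), np.int64(0)), (np.int64(655), np.int64(281), np.int64(0)), (np.int64(576), np.int64(307), np.int64(101)), (np.int64(555), np.int64(313), np.int64(127))]
321 [(np.int64(552), np.int64(292), np.int64(125)), (np.int64(622), np.int64(259), np.int64(34)), (np.int64(628), np.int64(264), np.int64(30)), (np.int64(656), np.int64(267), np.int64(0)), (np.int64(661), np.int64(279), np.int64(1)), (np.int64(578), np.int64(306), np.int64(102)), (np.int64(554), np.int64(313), np.int64(131))]
t 8.2 pos [0.5668 0.298  0.0431] q [ 0.4    0.264  1.8    0.     1.077 -0.816] F [0.49 2.22 5.45] T [ 0.25  -0.018 -0.022] gap 0.0204
x [-0.938  0.347 -0.001] y [0.347 0.938 0.001] z [ 0.001  0.001 -1.   ]
```

View pics/s3.png

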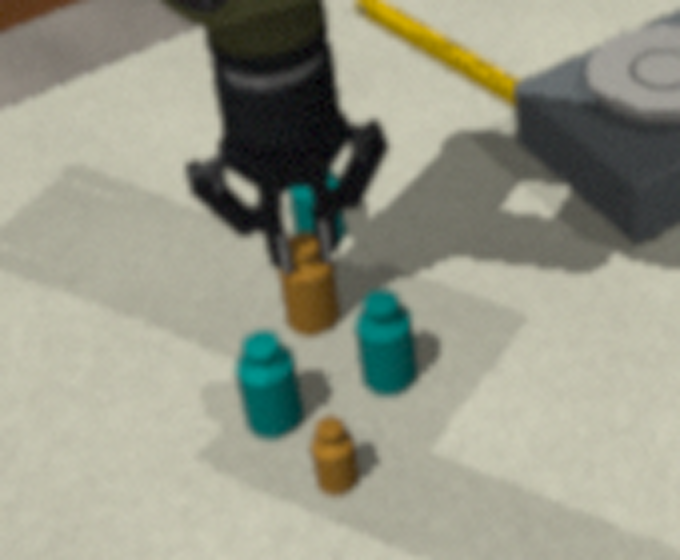

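The pads are at z of about 58–95 mm and have closed on the neck, higher than the tool frame implies. I'll open them and measure where the fingertips really are.

Call:
arm_command(
  targets=[
    [[0,0,0,0,0,0,0.0],[0,0,0,0,0,0,-0.3],[0,0,0,0,0,0,-0.3],[0,0,0,0,0,0,-0.3],[0,0,0,0,0,0,-0.3]],
  ],
)

```text
time_s: 8.82
tool_pos: [0.5664, 0.2977, 0.0425]
eef_rot: [-0.0, 0.176, 0.984, -0.0]
force: [-0.0, -0.3, 0.4]
finger_gap: 0.0552
```

```bash
python3 - <<'E'
from h import *
st()
s=bot.get_state(); A=Rq(s['eef_rot']).as_matrix()
p=viewer.get_image('wrist'); save(p,'w4'); C=cloud(p)
D=(C-s['tool_pos'])@A   # tool frame
np.save('D4.npy',D)
m=(C[...,2]>.0)&(abs(D[...,1])<.055)&(np.linalg.norm(D,axis=-1)<.09)
dark=(p['image'].max(-1)<70)
for sgn in (-1,1):
    P=D[m&dark&(D[...,1]*sgn>0.008)&(abs(D[...,0])<.03)&(D[...,2]<.06)]
    print(sgn,len(P)); 
    for a in np.arange(-.09,.05,.01):
        Q=P[(P[:,2]>=a)&(P[:,2]<a+.01)]
        if len(Q)>3: print(round(a,3),len(Q),Q.min(0).round(3),Q.max(0).round(3))
T=C[(np.hypot(C[...,0]-.567,C[...,1]-.298)<.014)&(abs(C[...,2]-.074)<.004)&~dark]; print('button',T.mean(0))
p=viewer.get_image('top'); C=cloud(p); np.savez('top4.npz',C=C); save(p,'t4')
E
```

```text
t 8.825 pos [0.5664 0.2977 0.0425] q [ 0.4    0.264  1.801 -0.     1.077 -0.816] F [-0.04 -0.25  0.36] T [-0.026  0.017 -0.019] gap 0.0552
x [-0.938  0.347  0.   ] y [ 0.347  0.938 -0.   ] z [-0. -0. -1.]
-1 5788
-0.09 385 [ 0.008 -0.033 -0.089] [ 0.018 -0.008 -0.08 ]
-0.08 1827 [-0.013 -0.055 -0.08 ] [ 0.016 -0.023 -0.07 ]
-0.07 1150 [-0.013 -0.055 -0.07 ] [ 0.014 -0.027 -0.06 ]
-0.06 530 [-0.011 -0.047 -0.06 ] [ 0.012 -0.028 -0.05 ]
-0.05 514 [-0.012 -0.042 -0.05 ] [ 0.011 -0.028 -0.04 ]
-0.04 450 [-0.011 -0.042 -0.04 ] [ 0.011 -0.008 -0.03 ]
-0.03 329 [-0.012 -0.042 -0.03 ] [ 0.011 -0.008 -0.02 ]
-0.02 276 [-0.014 -0.029 -0.02 ] [ 0.015 -0.008 -0.01 ]
-0.01 89 [ 0.002 -0.018 -0.01 ] [ 0.015 -0.008 -0.   ]
-0.0 73 [ 0.005 -0.017  0.   ] [ 0.015 -0.008  0.01 ]
0.01 60 [ 0.005 -0.017  0.01 ] [ 0.015 -0.008  0.02 ]
0.02 52 [ 0.005 -0.017  0.02 ] [ 0.015 -0.008  0.03 ]
0.03 46 [ 0.005 -0.017  0.03 ] [ 0.015 -0.008  0.039]
0.04 7 [-0.023 -0.037  0.04 ] [ 0.013 -0.011  0.043]
1 5534
-0.09 380 [ 0.009  0.008 -0.089] [ 0.018  0.033 -0.08 ]
-0.08 2040 [-0.013  0.022 -0.08 ] [ 0.016  0.055 -0.07 ]
-0.07 1135 [-0.012  0.025 -0.07 ] [ 0.014  0.055 -0.06 ]
-0.06 542 [-0.012  0.027 -0.06 ] [ 0.013  0.046 -0.05 ]
-0.05 526 [-0.012  0.027 -0.05 ] [ 0.012  0.041 -0.04 ]
-0.04 450 [-0.011  0.008 -0.04 ] [ 0.012  0.041 -0.03 ]
-0.03 319 [-0.011  0.008 -0.03 ] [ 0.011  0.04  -0.02 ]
-0.02 141 [-0.013  0.011 -0.02 ] [ 0.011  0.027 -0.01 ]
button [0.56355752 0.29964169 0.07287961]
```

View pics/w4.png

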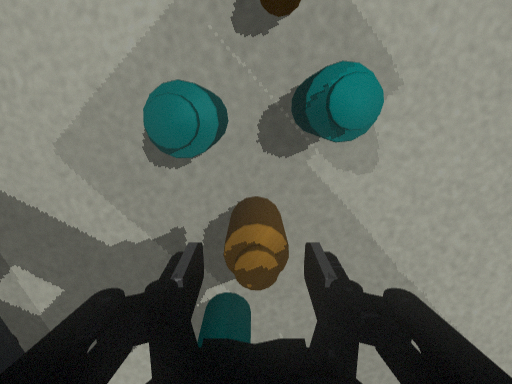

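```bash
python3 - <<'E'
from h import *
D=np.load('D4.npy'); im=cv2.imread('pics/w4.png')
for lo,hi in ((-.045,-.026),(.026,.045)):
    m=(D[...,1]>lo)&(D[...,1]<hi)&(abs(D[...,0])<.02)&(D[...,2]<.03)&(D[...,2]>-.09)
    z=np.sort(D[m][:,2]); print(len(z),z[-30:].round(4))
    vs,us=np.where(m&(D[...,2]>-.03)); print(us.min(),us.max(),vs.min(),vs.max())
C=np.load('top4.npz')['C']
m=(np.hypot(C[...,0]-.566,C[...,1]-.298)<.05); print('top z max near',C[m][:,2].max())
s=bot.get_state(); q=s['q']; print(q)
E
```

```text
3769 [-0.0204 -0.0204 -0.0202 -0.0201 -0.0201 -0.02   -0.0199 -0.0199 -0.0198
 -0.0197 -0.0196 -0.0196 -0.0196 -0.0195 -0.0194 -0.0191 -0.019  -0.0189
 -0.0188 -0.0188 -0.0188 -0.0187 -0.0186 -0.0184 -0.0184 -0.0183 -0.018
 -0.0178 -0.0178 -0.0174]
172 203 242 286
3883 [-0.0203 -0.0202 -0.0202 -0.0202 -0.0202 -0.0201 -0.0201 -0.02   -0.0198
 -0.0198 -0.0198 -0.0197 -0.0197 -0.0193 -0.0191 -0.0191 -0.0191 -0.019
 -0.0188 -0.0188 -0.0187 -0.0187 -0.0186 -0.0184 -0.0182 -0.0182 -0.0182
 -0.0181 -0.0181 -0.0174]
304 335 242 286
top z max near 0.3929881988881868
[ 4.00145379e-01  2.63971063e-01  1.80097141e+00 -1.24179191e-05
  1.07665513e+00 -8.15882406e-01]
```

The measured fingertips sit at tool z of about −18 mm at 55 mm opening, not +25 mm, so the tool frame is about 36 mm off along z. I'll work from the measured tips and descend 3.5 cm.

Call:
arm_command(
  targets=[
    [[0,0,0.8,0,0,0,-0.3],[0,0,0.8,0,0,0,-0.3],[0,0,0.8,0,0,0,-0.3],[0,0,0.7,0,0,0,-0.3],[0,0,0.4,0,0,0,-0.3],[0,0,0,0,0,0,-0.3]],
  ],
)

```text
time_s: 9.68
tool_pos: [0.5662, 0.2977, 0.0071]
eef_rot: [-0.0, 0.176, 0.984, -0.0]
force: [-0.9, 0.7, 0.3]
finger_gap: 0.0557
```

Call:
arm_command(
  targets=[
    [[0,0,0,0,0,0,0],[0,0,0,0,0,0,1],[0,0,0,0,0,0,1],[0,0,0,0,0,0,1],[0,0,0,0,0,0,1],[0,0,0,0,0,0,1]],
  ],
)

```text
time_s: 10.42
tool_pos: [0.5671, 0.2983, 0.0085]
eef_rot: [0.001, 0.176, 0.984, 0.001]
force: [0.1, 2.0, 5.1]
finger_gap: 0.0365
```

```bash
python3 - <<'E'
from h import *
st()
p=viewer.get_image('wrist'); save(p,'w5')
p=viewer.get_image('side'); im=cv2.cvtColor(p['image'],cv2.COLOR_RGB2BGR)[180:320,90:260]; cv2.imwrite('pics/s5.png',cv2.resize(im,None,fx=4,fy=4,interpolation=cv2.INTER_CUBIC))
E
```

```text
t 10.425 pos [0.5671 0.2983 0.0085] q [ 0.4    0.309  1.812  0.     1.019 -0.816] F [0.08 1.98 5.05] T [ 0.333 -0.009  0.051] gap 0.0365
x [-0.938  0.347 -0.001] y [0.347 0.938 0.001] z [ 0.002  0.001 -1.   ]
```

View pics/w5.png

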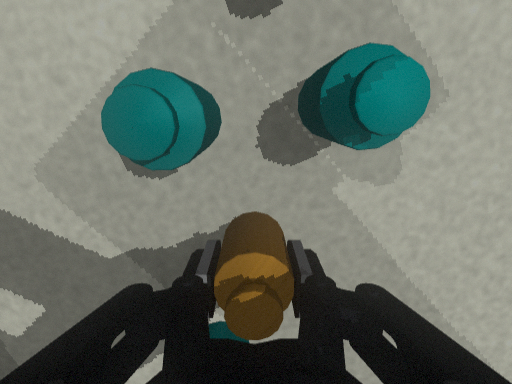

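View pics/s5.png

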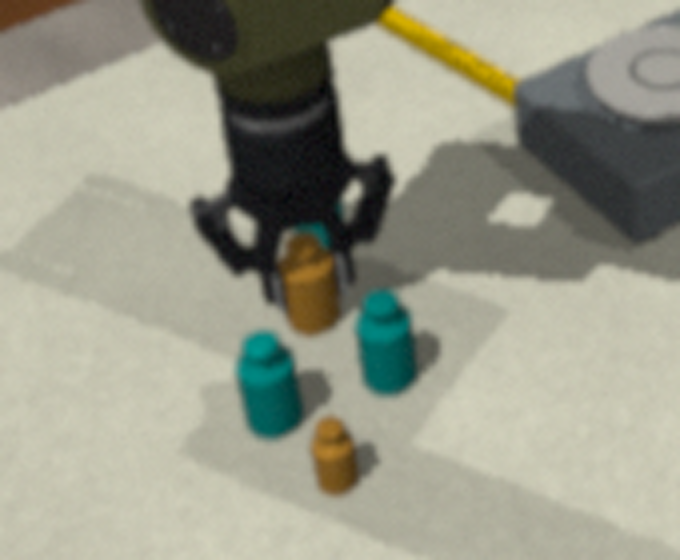

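Gap is 36.5 mm, so the pads now have the cylinder. I'll lift it and check.

Call:
arm_command(
  targets=[
    [[0,0,-0.5,0,0,0,1],[0,0,-1,0,0,0,1],[0,0,-2,0,0,0,1],[0,0,-3,0,0,0,1],[0,0,-3,0,0,0,1],[0,0,-3,0,0,0,1],[0,0,-2,0,0,0,1],[0,0,-1,0,0,0,1],[0,0,0,0,0,0,1]],
  ],
)

```text
time_s: 11.65
tool_pos: [0.5665, 0.2978, 0.1631]
eef_rot: [0.0, 0.176, 0.984, 0.0]
force: [0.1, -0.5, -4.8]
finger_gap: 0.0366
```

Call:
arm_command(
  targets=[
    [[-0.3,-1.2,0,0,0,0,1],[-0.6,-2.4,0,0,0,0,1],[-0.8,-3.2,0,0,0,0,1],[-0.8,-3.2,0,0,0,0,1],[-0.8,-3.2,0,0,0,0,1],[-0.8,-3.2,0,0,0,0,1],[-0.8,-3.2,0,0,0,0,1],[-0.8,-3.2,0,0,0,0,1],[-0.8,-3.2,0,0,0,0,1],[-0.6,-2.4,0,0,0,0,1],[-0.5,-1.5,0,0,0,0,1],[0,0,0,0,0,0,1]],
  ],
)

```text
time_s: 13.15
tool_pos: [0.5333, -0.0103, 0.1623]
eef_rot: [-0.0, 0.178, 0.984, 0.0]
force: [-0.1, 0.1, -3.9]
finger_gap: 0.0369
```

```bash
python3 - <<'E'
from h import *
st(); s=bot.get_state(); A=Rq(s['eef_rot']).as_matrix()
p=viewer.get_image('wrist'); save(p,'w6'); C=cloud(p); D=(C-s['tool_pos'])@A
hsv=cv2.cvtColor(p['image'],cv2.COLOR_RGB2HSV)
m=(hsv[...,0]>8)&(hsv[...,0]<24)&(hsv[...,1]>130)&(hsv[...,2]>20)&(np.linalg.norm(D,axis=-1)<.1)
P=D[m]; print('brass',len(P),P.min(0).round(4),P.max(0).round(4))
T=P[P[:,2]<P[:,2].min()+.004]; print('button top',len(T),T.mean(0).round(4),cv2.minEnclosingCircle(T[:,:2].astype(np.float32)*1000))
from scipy.optimize import least_squares
S=P[P[:,2]>-.035]
if len(S)>20:
    r=least_squares(lambda c:np.hypot(S[:,0]-c[0]-c[2]*S[:,2],S[:,1]-c[1]-c[3]*S[:,2])-.019,[0,0,0,0],loss='soft_l1',f_scale=.001); print('cyl axis x0,y0,tiltx,tilty',r.x.round(4),len(S))
p=viewer.get_image('side'); save(p,'s6')
p=viewer.get_image('top'); save(p,'t6')
for t in ['pan_centre','check_weight']: print(t,[(np.round(d['position'],4).tolist(),round(d['conf'],2)) for d in viewer.pinpoint(p,t)])
E
```

```text
t 13.15 pos [ 0.5333 -0.0103  0.1623] q [-0.12  -0.093  1.965  0.     1.271 -1.334] F [-0.09  0.15 -3.94] T [0.04  0.002 0.029] gap 0.0369
x [-0.937  0.35   0.001] y [ 0.35   0.937 -0.   ] z [-0.001  0.    -1.   ]
brass 7767 [-0.0136 -0.0281 -0.0906] [0.0183 0.0493 0.0067]
button top 2 [ 0.0098 -0.     -0.0902] ((9.843744277954102, -0.015122681856155396), 0.6137771606445312)
cyl axis x0,y0,tiltx,tilty [-0.0016 -0.0006  0.0009  0.003 ] 1653
pan_centre [([0.5342, -0.0107, 0.0831], 0.83)]
check_weight [([0.6341, 0.2489, -0.0009], 0.64), ([0.5318, -0.0116, 0.0843], 0.56), ([0.4826, 0.2893, -0.002], 0.53), ([0.5081, 0.3667, 0.0042], 0.43), ([0.4396, 0.3649, 0.0005], 0.36)]
```

View pics/w6.png

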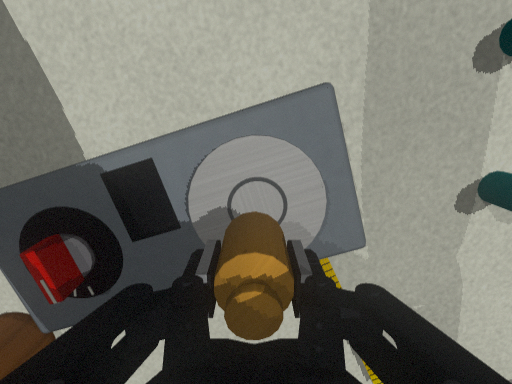

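View pics/s6.png

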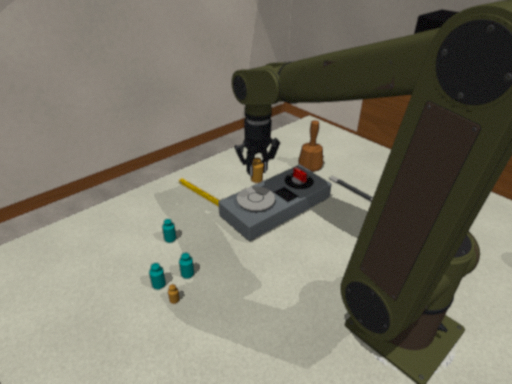

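The weight is held upright at (256,280), above the pan at (257,190). The knob's red bar is at (55,268). I'll fit the pan circle, ring and knob from this view.

```bash
python3 - <<'E'
from h import *
from scipy.optimize import least_squares
p=viewer.get_image('wrist'); C=cloud(p); hsv=cv2.cvtColor(p['image'],cv2.COLOR_RGB2HSV)
np.savez('w6.npz',C=C)
P0=(abs(C[...,2]-.088)<.005)&(np.hypot(C[...,0]-.534,C[...,1]+.01)<.09)&(hsv[...,1]<60)
m=P0.astype(np.uint8); n,l,stt,_=cv2.connectedComponentsWithStats(m); k=1+np.argmax(stt[1:,4]); m=(l==k).astype(np.uint8)
print('z',np.median(C[m>0][:,2]))
cs,_=cv2.findContours(m,cv2.RETR_EXTERNAL,cv2.CHAIN_APPROX_NONE); c=max(cs,key=len)[:,0]
E=np.array([C[v,u] for u,v in c]); r=np.hypot(E[:,0]-.534,E[:,1]+.01); E=E[abs(r-.06)<.005]
f=lambda c:np.hypot(E[:,0]-c[0],E[:,1]-c[1])-c[2]
s=least_squares(f,[.534,-.01,.06],loss='soft_l1',f_scale=.001); print('pan circle',len(E),s.x)
s=least_squares(lambda c:np.hypot(E[:,0]-c[0],E[:,1]-c[1])-.060,[.534,-.01],loss='soft_l1',f_scale=.001); print('r60',s.x)
# ring
g=p['image'].astype(float).mean(-1); rr=np.hypot(C[...,0]-s.x[0],C[...,1]-s.x[1])
loc=cv2.GaussianBlur(g,(0,0),6)
ring=(m>0)&(rr>.018)&(rr<.032)&(g<loc-10); Q=C[ring]; print(len(Q))
s2=least_squares(lambda c:np.hypot(Q[:,0]-c[0],Q[:,1]-c[1])-c[2],[s.x[0],s.x[1],.024],loss='soft_l1',f_scale=.001); print('ring',s2.x)
red=((hsv[...,0]<6)|(hsv[...,0]>172))&(hsv[...,1]>150)&(hsv[...,2]>60)&(C[...,1]<-.13)
P=C[red]; print('red',len(P),P.min(0).round(4),P.max(0).round(4)); T=P[P[:,2]>.108].astype(np.float32)
print('top',len(T),T.mean(0),cv2.minAreaRect(T[:,:2]*1000))
dk=(abs(C[...,2]-.07)<.004)&(C[...,0]>.42)&(C[...,0]<.64)&(C[...,1]<.12)
print('deck',cv2.minAreaRect(C[dk][:,:2].astype(np.float32)*1000))
for t in ['pan_centre','knob_grip','knob_axis','scale']: print(t,[(np.round(d['position'],4).tolist(),round(d['conf'],2)) for d in viewer.pinpoint(p,t)])
E
```

```text
z 0.08809485333480926
pan circle 291 [ 0.53474494 -0.0087748   0.05899051]
r60 [ 0.53567136 -0.00914069]
525
ring [ 0.5355706  -0.00913849  0.02432796]
red 2097 [ 0.4982 -0.2515  0.0687] [ 0.5636 -0.1888  0.1139]
top 915 [ 0.5208377  -0.19626987  0.11136565] ((524.0359497070312, -198.0113983154297), (15.553600311279297, 51.49146270751953), 86.07148742675781)
deck ((533.2357177734375, -134.09950256347656), (185.86373901367188, 441.34100341796875), 2.323079824447632)
pan_centre [([0.5335, -0.0031, 0.0806], 0.8)]
knob_grip [([0.5246, -0.1974, 0.1041], 0.89)]
knob_axis [([0.5232, -0.1935, 0.0733], 0.6)]
scale [([0.5324, -0.0988, -0.0019], 0.74)]
```

Call:
arm_command(
  targets=[
    [[0,0.25,0.5,0,0,0,1],[0,0,1,0,0,0,1],[0,0,1,0,0,0,1],[0,0,1,0,0,0,1],[0,0,1,0,0,0,1],[0,0,0.7,0,0,0,1],[0,0,0.4,0,0,0,1],[0,0,0.2,0,0,0,1],[0,0,0,0,0,0,1]],
  ],
)

```text
time_s: 14.78
tool_pos: [0.5348, -0.0067, 0.1048]
eef_rot: [0.0, 0.176, 0.984, 0.0]
force: [-0.6, 0.2, -5.0]
finger_gap: 0.0364
```

Call:
arm_command(
  targets=[
    [[0,0,0.2,0,0,0,1],[0,0,0.2,0,0,0,1],[0,0,0.2,0,0,0,1],[0,0,0.2,0,0,0,1],[0,0,0.2,0,0,0,1],[0,0,0,0,0,0,1],[0,0,0,0,0,0,1]],
  ],
)

```text
time_s: 15.65
tool_pos: [0.5347, -0.0067, 0.0948]
eef_rot: [-0.0, 0.176, 0.984, -0.0]
force: [-1.0, 0.1, -3.2]
finger_gap: 0.0369
```

```bash
python3 - <<'E'
from h import *
st()
p=viewer.get_image('wrist'); save(p,'w7'); C=cloud(p)
m=(np.hypot(C[...,0]-.5355,C[...,1]+.009)<.055)&(abs(C[...,2]-.084)<.01); print('pan z',np.median(C[m][:,2]))
E
```

```text
t 15.65 pos [ 0.5347 -0.0067  0.0948] q [-0.113 -0.02   2.016 -0.     1.146 -1.329] F [-0.97  0.14 -3.23] T [-0.045  0.203  0.003] gap 0.0369
x [-0.938  0.347  0.   ] y [ 0.347  0.938 -0.   ] z [-0. -0. -1.]
pan z 0.08635326251898037
```

View pics/w7.png

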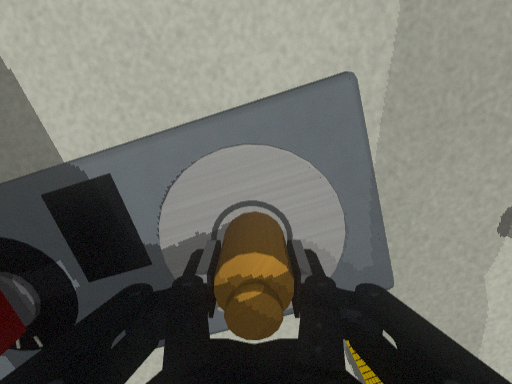

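Call:
arm_command(
  targets=[
    [[0,0,0.15,0,0,0,1],[0,0,0.15,0,0,0,1],[0,0,0.1,0,0,0,1],[0,0,0.1,0,0,0,1],[0,0,0,0,0,0,1],[0,0,0,0,0,0,1]],
  ],
)

```text
time_s: 16.45
tool_pos: [0.5348, -0.0067, 0.0898]
eef_rot: [0.0, 0.176, 0.984, 0.0]
force: [-1.0, 0.4, -0.5]
finger_gap: 0.0362
```

```bash
python3 - <<'E'
from h import *
st()
p=viewer.get_image('wrist'); C=cloud(p)
m=(np.hypot(C[...,0]-.5355,C[...,1]+.009)<.055)&(abs(C[...,2]-.084)<.01); print('pan z',np.median(C[m][:,2]))
E
```

```text
t 16.45 pos [ 0.5348 -0.0067  0.0898] q [-0.113 -0.014  2.019  0.     1.136 -1.329] F [-0.97  0.45 -0.46] T [-0.051  0.209  0.014] gap 0.0362
x [-0.938  0.347 -0.   ] y [0.347 0.938 0.   ] z [ 0. -0. -1.]
pan z 0.08144072699961613
```

Call:
arm_command(
  targets=[
    [[0,0,0,0,0,0,0.1],[0,0,0,0,0,0,0.05],[0,0,0,0,0,0,0.0],[0,0,0,0,0,0,-0.2],[0,0,0,0,0,0,-0.4],[0,0,0,0,0,0,-0.5],[0,0,0,0,0,0,-0.5]],
  ],
)

```text
time_s: 17.38
tool_pos: [0.5347, -0.0067, 0.0896]
eef_rot: [-0.0, 0.176, 0.984, -0.0]
force: [-0.4, 0.1, -0.9]
finger_gap: 0.0638
```

Call:
arm_command(
  targets=[
    [[0,0,-0.5,0,0,0,-0.5],[0,0,-1,0,0,0,-0.5],[0,0,-2,0,0,0,-0.5],[0,0,-3,0,0,0,-0.5],[0,0,-3,0,0,0,-0.5],[0,0,-2,0,0,0,-0.5],[0,0,-1,0,0,0,-0.5],[0,0,0,0,0,0,-0.5]],
  ],
)

```text
time_s: 18.38
tool_pos: [0.5349, -0.0067, 0.2152]
eef_rot: [0.0, 0.176, 0.984, 0.0]
force: [-0.5, 0.0, -0.7]
finger_gap: 0.0645
```

```bash
python3 - <<'E'
from h import *
from scipy.optimize import least_squares
st()
s=bot.get_state(); A=Rq(s['eef_rot']).as_matrix()
p=viewer.get_image('wrist'); save(p,'w8'); C=cloud(p); D=(C-s['tool_pos'])@A
m=(np.hypot(C[...,0]-.5355,C[...,1]+.009)<.055)&(abs(C[...,2]-.084)<.01); print('pan z',np.median(C[m][:,2]))
hsv=cv2.cvtColor(p['image'],cv2.COLOR_RGB2HSV)
b=(np.hypot(C[...,0]-.5355,C[...,1]+.009)<.04)&(C[...,2]>.095)&(C[...,2]<.165)&(hsv[...,1]>100)
P=C[b]; S=P[P[:,2]<.13]; r=least_squares(lambda c:np.hypot(S[:,0]-c[0],S[:,1]-c[1])-.019,[.5355,-.009],loss='soft_l1',f_scale=.001); print('cyl',len(S),r.x)
T=P[P[:,2]>.151]; print('top',len(T),T.mean(0),P[:,2].max(),cv2.minEnclosingCircle(T[:,:2].astype(np.float32)*1000))
for lo,hi in ((-.06,-.028),(.028,.06)):
    m=(D[...,1]>lo)&(D[...,1]<hi)&(abs(D[...,0])<.02)&(D[...,2]<.03)&(D[...,2]>-.09); Q=D[m]; print('tip',np.percentile(Q[:,2],99.8), abs(Q[:,1]).min())
plan([.5235,-.1975,.18],86.6)
E
```

```text
t 18.375 pos [ 0.5349 -0.0067  0.2152] q [-0.113 -0.132  1.909 -0.     1.363 -1.329] F [-0.47  0.04 -0.67] T [0.019 0.037 0.001] gap 0.0645
x [-0.938  0.347 -0.001] y [0.347 0.938 0.   ] z [ 0.001 -0.    -1.   ]
pan z 0.08040340626189152
cyl 284 [ 0.53588708 -0.00772484]
top 609 [ 0.53475284 -0.00730507  0.15334274] 0.15646930463556913 ((535.4234008789062, -7.602787971496582), 11.921161651611328)
tip -0.020811609649852916 0.028001830748928005
tip -0.02138705632413797 0.028008061667361417
jaw 0 shift cm [ -5.61 -18.28   3.4 ] rotvec [-0.    -0.001 -0.295] q6 -1.33
jaw 180 shift cm [ -5.61 -18.28   3.4 ] rotvec [-1.000e-03  0.000e+00  2.846e+00] q6 -1.33
```

View pics/w8.png

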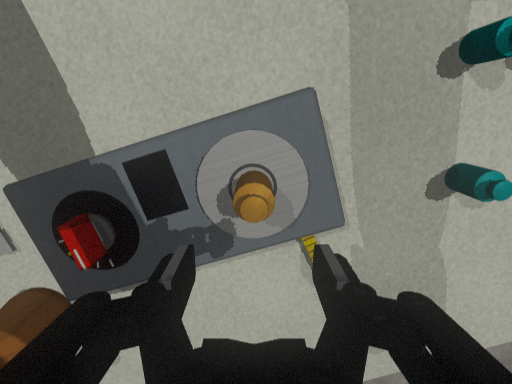

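The weight stands in the ring at (255,190) and the pan is at 80.4 mm, as expected. Now I'll move to the knob at (82,242).

Call:
arm_command(
  targets=[
    [[-0.3,-1,0,0,0,-0.1,-0.5],[0,0,0,0,0,-0.1,-0.5],[0,0,0,0,0,-0.09,-0.5],[0,0,0,0,0,0,-0.5]],
  ],
)

```text
time_s: 18.92
tool_pos: [0.5332, -0.017, 0.2129]
eef_rot: [-0.001, 0.033, 0.999, 0.0]
force: [0.3, -0.2, -0.4]
finger_gap: 0.0642
```

```bash
python3 - <<'E'
from h import *
plan([.5243,-.1985,.215],86.5)
E
```

```text
jaw 0 shift cm [ -0.3  -18.17  -0.21] rotvec [ 0.    -0.003 -0.005] q6 -1.64
jaw 180 shift cm [ -0.3  -18.17  -0.21] rotvec [-0.005 -0.     3.137] q6 -1.64
```

Call:
arm_command(
  targets=[
    [[0,-1.2,0,0,0,0,-0.5],[0,-3,0,0,0,0,-0.5],[-0.1,-4,0,0,0,0,-0.5],[-0.1,-4,0,0,0,0,-0.5],[-0.1,-3.5,0,0,0,0,-0.5],[0,-1.8,0,0,0,0,-0.5],[0,-0.7,0,0,0,0,-0.5],[0,0,0,0,0,0,-0.5]],
  ],
)

```text
time_s: 19.92
tool_pos: [0.5252, -0.1986, 0.2145]
eef_rot: [-0.0, 0.033, 0.999, 0.0]
force: [-0.1, 1.3, -0.3]
finger_gap: 0.064
```

```bash
python3 - <<'E'
from h import *
st()
p=viewer.get_image('wrist'); save(p,'w9'); C=cloud(p); hsv=cv2.cvtColor(p['image'],cv2.COLOR_RGB2HSV)
red=((hsv[...,0]<6)|(hsv[...,0]>172))&(hsv[...,1]>150)&(hsv[...,2]>50)&(np.hypot(C[...,0]-.524,C[...,1]+.198)<.05)
P=C[red]; T=P[P[:,2]>.1085].astype(np.float32)
print('top',len(P),len(T),T.mean(0),cv2.minAreaRect(T[:,:2]*1000),np.percentile(T[:,2],50))
T0=T-T.mean(0); u,s,v=np.linalg.svd(T0[:,:2],full_matrices=False); print('dir',np.degrees(np.arctan2(v[0][1],v[0][0])))
print([(np.round(d['position'],4).tolist(),round(d['conf'],2)) for d in viewer.pinpoint(p,'knob_grip')])
plan([.5243,-.1985,.12],86.5)
E
```

```text
t 19.925 pos [ 0.5252 -0.1986  0.2145] q [-0.457 -0.069  1.853  0.     1.359 -1.963] F [-0.08  1.31 -0.3 ] T [ 0.007  0.032 -0.016] gap 0.064
x [-0.998  0.065  0.   ] y [0.065 0.998 0.   ] z [-0.     0.001 -1.   ]
top 732 659 [ 0.520571   -0.19832437  0.1117991 ] ((523.742919921875, -198.74658203125), (13.439603805541992, 50.87733459472656), 86.68687438964844) 0.111859895
dir -2.9552848
[([0.5257, -0.1969, 0.1035], 0.97)]
jaw 0 shift cm [ 0.1  -0.06  9.46] rotvec [ 0.    -0.    -0.003] q6 -1.96
jaw 180 shift cm [ 0.1  -0.06  9.46] rotvec [-0.000e+00 -1.000e-03  3.139e+00] q6 -1.96
```

View pics/w9.png

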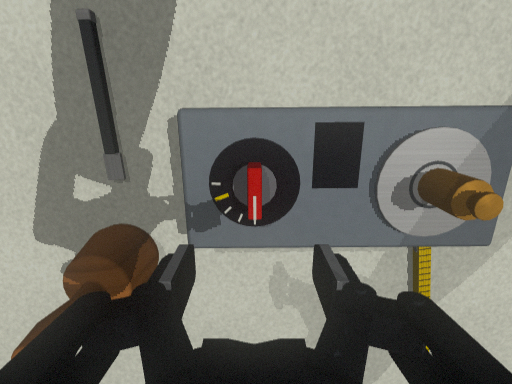

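The pointer is at rest at (255,220) and the yellow third mark is at (221,197). The knob bar is between the fingers, with its centre near (0.524, −0.1985). I'll descend partway, half-close, and check the tip height.

Call:
arm_command(
  targets=[
    [[0.1,0,1,0,0,0,-0.5],[0,0,2.5,0,0,0,-0.5],[0,0,2.5,0,0,0,-0.5],[0,0,2.5,0,0,0,-0.3],[0,0,2,0,0,0,-0.1],[0,0,1,0,0,0,0.1],[0,0,0.5,0,0,0,0.2],[0,0,0,0,0,0,0.2],[0,0,0,0,0,0,0.2]],
  ],
)

```text
time_s: 21.15
tool_pos: [0.5249, -0.1991, 0.0956]
eef_rot: [0.001, 0.032, 0.999, -0.0]
force: [-0.5, -0.2, 0.0]
finger_gap: 0.0341
```

```bash
python3 - <<'E'
from h import *
st(); s=bot.get_state(); A=Rq(s['eef_rot']).as_matrix()
p=viewer.get_image('wrist'); save(p,'w10'); C=cloud(p); D=(C-s['tool_pos'])@A
dark=p['image'].max(-1)<75; g=s['finger_gap']/2
for sg in (-1,1):
    y=D[...,1]*sg; m=(y>g-.002)&(y<g+.014)&(abs(D[...,0])<.02)&(D[...,2]<.0)&(D[...,2]>-.09)&dark; Q=D[m]; print('tip',len(Q),np.percentile(Q[:,2],99.5))
hsv=cv2.cvtColor(p['image'],cv2.COLOR_RGB2HSV)
red=((hsv[...,0]<6)|(hsv[...,0]>172))&(hsv[...,1]>150)&(hsv[...,2]>50)
T=C[red]; T=T[abs(T[:,2]-.112)<.004].astype(np.float32); r=cv2.minAreaRect(T[:,:2]*1000); print(r, (np.array([r[0][0]/1000,r[0][1]/1000,.112])-s['tool_pos'])@A)
E
```

```text
t 21.15 pos [ 0.5249 -0.1991  0.0956] q [-0.458  0.037  1.957  0.     1.146 -1.964] F [-0.5  -0.22  0.  ] T [0.033 0.002 0.002] gap 0.0341
x [-0.998  0.065 -0.002] y [ 0.065  0.998 -0.001] z [ 0.002 -0.001 -1.   ]
tip 2874 -0.01679752082267451
tip 2803 -0.01704128899070623
((524.0672607421875, -198.8364715576172), (13.868654251098633, 52.220481872558594), 86.04218292236328) [ 0.00079984  0.00023709 -0.01639519]
```

View pics/w10.png

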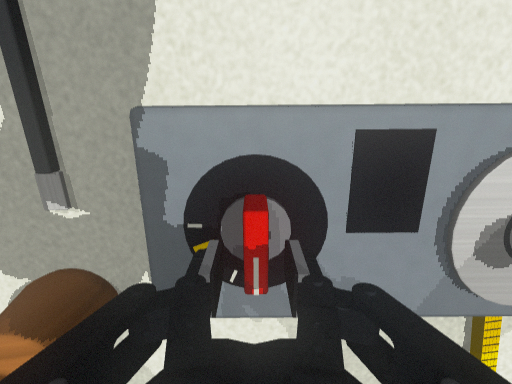

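Tips are at about 112 mm and the bar is centred within 1 mm. I'll go down 2.5 cm and close.

Call:
arm_command(
  targets=[
    [[0.08,0.02,0.8,0,0,0,0.2],[0,0,0.8,0,0,0,0.2],[0,0,0.5,0,0,0,0.2],[0,0,0.4,0,0,0,0.2],[0,0,0,0,0,0,0.2],[0,0,0,0,0,0,1],[0,0,0,0,0,0,1],[0,0,0,0,0,0,1],[0,0,0,0,0,0,1],[0,0,0,0,0,0,1]],
  ],
)

```text
time_s: 22.45
tool_pos: [0.5237, -0.1981, 0.0701]
eef_rot: [0.0, 0.032, 0.999, 0.0]
force: [-0.6, 5.1, 3.8]
finger_gap: 0.0128
```

```bash
python3 - <<'E'
from h import *
st()
p=viewer.get_image('wrist'); save(p,'w11')
E
```

```text
t 22.45 pos [ 0.5237 -0.1981  0.0701] q [-4.580e-01  6.600e-02  1.975e+00  1.000e-03  1.101e+00 -1.964e+00] F [-0.61  5.09  3.81] T [0.784 0.075 0.057] gap 0.0128
x [-0.998  0.065 -0.   ] y [0.065 0.998 0.001] z [ 0.     0.001 -1.   ]
```

View pics/w11.png

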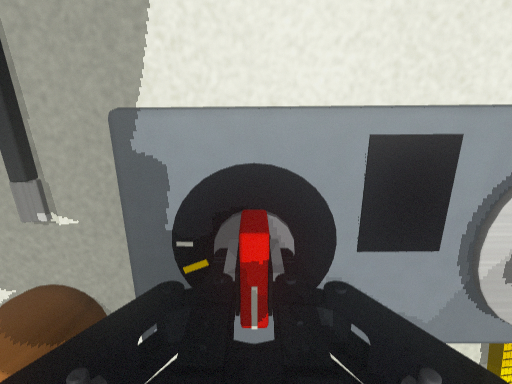

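The bar is gripped (gap 12.8 mm). I'll turn clockwise in small steps, slightly short at first.

Call:
arm_command(
  targets=[
    [[0,0.04,0,0,0,0.05,1],[0,0,0,0,0,0.1,1],[0,0,0,0,0,0.1,1],[0,0,0,0,0,0.1,1],[0,0,0,0,0,0.1,1],[0,0,0,0,0,0.1,1],[0,0,0,0,0,0.05,1],[0,0,0,0,0,0,1]],
  ],
)

```text
time_s: 23.5
tool_pos: [0.5238, -0.1976, 0.07]
eef_rot: [0.0, 0.326, 0.945, 0.001]
force: [-1.0, 5.7, 3.3]
finger_gap: 0.0129
```

```bash
cat > knob.py <<'E'
from h import *
def meas(name):
    st(); s=bot.get_state(); A=Rq(s['eef_rot']).as_matrix()
    y=A[:,1]; print('jaw turn', round(np.radians(86.5)-np.arctan2(y[1],y[0]),4))
    p=viewer.get_image('wrist'); save(p,name); C=cloud(p); hsv=cv2.cvtColor(p['image'],cv2.COLOR_RGB2HSV)
    red=((hsv[...,0]<6)|(hsv[...,0]>172))&(hsv[...,1]>150)&(hsv[...,2]>40)
    T=C[red]; T=T[(abs(T[:,2]-.112)<.004)&(np.hypot(T[:,0]-.524,T[:,1]+.1985)<.035)].astype(np.float32)
    m=T.mean(0); u,sv,v=np.linalg.svd((T-m)[:,:2],full_matrices=False); d=v[0]; d=d*np.sign(d@A[:2,0])*-1
    print('bar',len(T),m.round(4),'angle from -3.4deg cw:',round(-np.arctan2(d[1],d[0])-np.radians(3.4),4),cv2.minAreaRect(T[:,:2]*1000))
E
python3 -c "
from knob import *
meas('w12')"
```

```text
t 23.5 pos [ 0.5238 -0.1976  0.07  ] q [-4.570e-01  6.600e-02  1.975e+00  1.000e-03  1.101e+00 -1.364e+00] F [-0.96  5.73  3.28] T [0.854 0.069 0.093] gap 0.0129
x [-0.787  0.617  0.   ] y [0.617 0.787 0.001] z [ 0.001  0.001 -1.   ]
jaw turn 0.6039
bar 2518 [ 0.5207 -0.1958  0.1118] angle from -3.4deg cw: 0.6094 ((524.193359375, -198.3321075439453), (13.942800521850586, 52.25562286376953), 52.04977798461914)
```

View pics/w12.png

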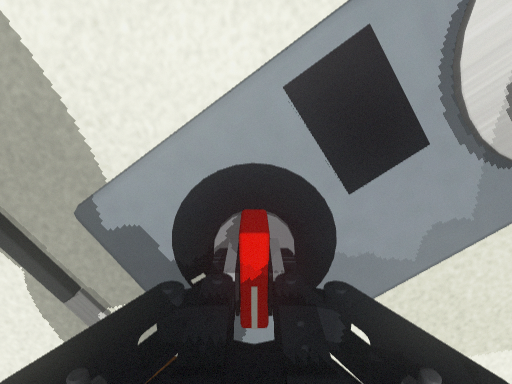

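Call:
arm_command(
  targets=[
    [[0,0,0,0,0,0.1,1],[0,0,0,0,0,0.1,1],[0,0,0,0,0,0.1,1],[0,0,0,0,0,0.1,1],[0,0,0,0,0,0.1,1],[0,0,0,0,0,0.06,1],[0,0,0,0,0,0.04,1],[0,0,0,0,0,0,1],[0,0,0,0,0,0,1]],
  ],
)

```text
time_s: 24.68
tool_pos: [0.5243, -0.1973, 0.0701]
eef_rot: [0.0, 0.591, 0.807, 0.001]
force: [1.3, 6.8, 2.9]
finger_gap: 0.013
```

```bash
python3 -c "
from knob import *
meas('w13')
p=viewer.get_image('top'); im=cv2.cvtColor(p['image'],cv2.COLOR_RGB2BGR)[150:260,180:380]; cv2.imwrite('pics/t13.png',cv2.resize(im,None,fx=4,fy=4))"
```

```text
t 24.675 pos [ 0.5243 -0.1973  0.0701] q [-0.457  0.066  1.975  0.002  1.1   -0.764] F [1.35 6.78 2.85] T [ 1.038 -0.148  0.11 ] gap 0.013
x [-0.301  0.954  0.001] y [0.954 0.301 0.002] z [ 0.002  0.002 -1.   ]
jaw turn 1.2037
bar 2516 [ 0.5231 -0.1942  0.1118] angle from -3.4deg cw: 1.2106 ((524.4697875976562, -198.3966064453125), (13.841779708862305, 52.47780227661133), 16.84015655517578)
```

View pics/w13.png

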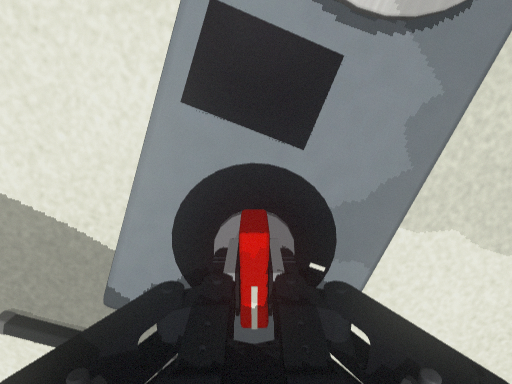

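View pics/t13.png

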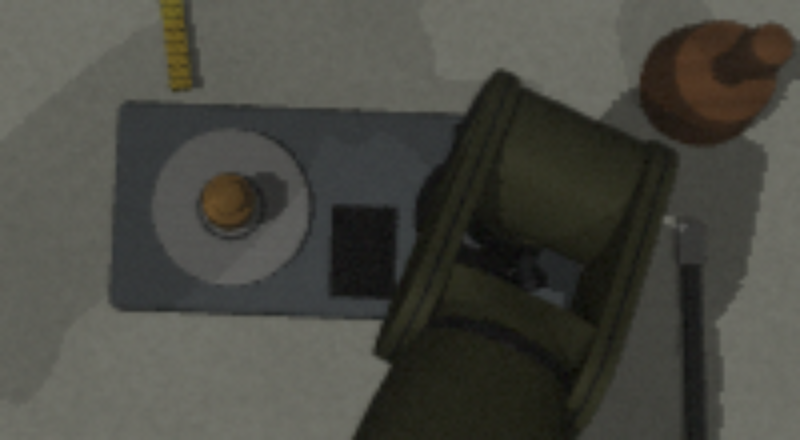

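The bar has turned about 1.20–1.21 rad, its pointer lying over the yellow mark, and the weight is still on the pan. I'll hold briefly and recheck.

Call:
arm_command(
  targets=[
    [[0,0,0,0,0,0,1],[0,0,0,0,0,0,1],[0,0,0,0,0,0,1],[0,0,0,0,0,0,1],[0,0,0,0,0,0,1],[0,0,0,0,0,0,1],[0,0,0,0,0,0,1],[0,0,0,0,0,0,1]],
  ],
)

```text
time_s: 25.78
tool_pos: [0.5242, -0.1973, 0.07]
eef_rot: [0.0, 0.591, 0.807, 0.001]
force: [2.1, 7.0, 3.6]
finger_gap: 0.0128
```

```bash
python3 -c "
from knob import *
meas('w14')
p=viewer.get_image('side'); C=cloud(p); im=cv2.cvtColor(p['image'],cv2.COLOR_RGB2BGR)[130:250,200:360]; cv2.imwrite('pics/s14.png',cv2.resize(im,None,fx=4,fy=4))
m=(np.hypot(C[...,0]-.5355,C[...,1]+.009)<.055)&(abs(C[...,2]-.084)<.01); print('pan z',np.median(C[m][:,2]))"
```

```text
t 25.775 pos [ 0.5242 -0.1973  0.07  ] q [-0.457  0.066  1.975  0.002  1.1   -0.764] F [2.1  7.03 3.62] T [ 1.085 -0.131  0.037] gap 0.0128
x [-0.301  0.954  0.001] y [0.954 0.301 0.002] z [ 0.002  0.002 -1.   ]
jaw turn 1.2037
bar 2521 [ 0.5231 -0.1942  0.1118] angle from -3.4deg cw: 1.2107 ((524.4842529296875, -198.45550537109375), (13.90009880065918, 52.653587341308594), 16.7847957611084)
pan z 0.08234828708959285
```

View pics/s14.png

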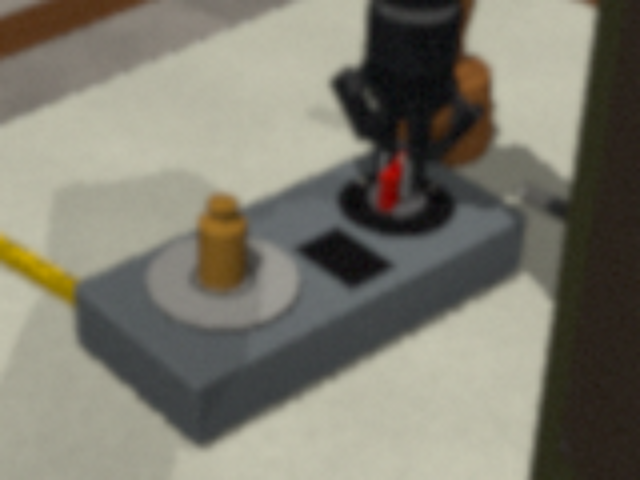

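The side view shows the weight upright on the pan at (222,245) and the knob held in the fingers at (390,185). The angle has not changed over the second, so I'm handing in.

```bash
python3 -c "
from h import *
print(workorder.finish_job()); st()"
```

```text
the job is handed in; nothing more can be done
None
the job is handed in; nothing more can be done
```

The job is handed in at about 26 s. The larger brass weight stands upright in the pan's ring, let go. The red knob is held in the fingers at the third click, the yellow mark.

**Last checks**
- **Weight:** it stood about 1.5 mm from the pan's centre after release. The wrist camera put the pan at 80.4 mm, the expected height with the weight on it and well above its bottom. The final side-camera reading was 82.3 mm; that camera read about 1.3 mm high at the start.
- **Knob:** the bar had turned 1.21 rad in the wrist images and the jaws 1.20 rad, against 1.2 for the third click. Neither changed over a held second. The yellow mark itself was hidden under the fingers, so I judged it by angle.
- **Forces:** the readings I took stayed under about 10 N.
- **Left alone:** the small weight, mallet, folding rule and chisel were not touched as far as I can tell. I did not re-measure their positions at the end.

**What disagreed**
- **Fingertip position:** the fingertips measured about 36 mm farther back along the tool than stated. The first grasp therefore closed on the weight's neck; I opened, lowered and gripped it again on the cylinder. Heights after that came from the camera measurements.
- **Side push on the knob:** a small sideways load of about 7 N remained on the tool while it held the knob.

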